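# Screw home a filter holder's retaining ring with a pin spanner

## Task

Take the two-pin spanner out of its stand and feel its pins into the two holes of the retaining ring down inside the filter holder, pressing only lightly so that the ring is not pushed hard down on its soft gasket. Turn the ring clockwise until it is fully home against its stop, without forcing it, then lift the spanner out and put it back upright in the pocket of its stand, leaving the bottle, the jar and the beaker where they are.

Things in the scene. Friction and masses are not known exactly. Their poses are not given: they have to be found in the camera images.
- filter_holder: Fixed filter holder: square black foot 110 x 110 x 16 mm, on it a round white body, 76 mm outside, bore 60 mm, rim 84 mm above the bench. Origin: centre of the underside; a short grey outlet points along +x. In the bore lies a plain aluminium ring, 57 mm outside, 6 mm thick, 20 mm opening, with two opposite 7 mm through holes 18 mm from the axis; 5 mm or more is clear below it.
- rim_centre (a point): Fixed point on the ring's axis (the holder's axis), at the height of the holder's rim, 84 mm above the bench; does not turn with the ring. The ring's top face lies 8 to 20 mm below it, depending on the filter pack underneath; no reading gives it: feel for it. Once the ring meets its stop, keep the twist on it under about 0.6 N m.
- gasket (a joint): How far the ring is pressed down onto its springy gasket, m: 0 untouched, growing downward. It starts to yield at about 1 N and then takes 1.2 N per mm; at 3.2 mm (about 5 N) the gasket counts as crushed, at 4 mm it is hard.
- ring (a joint): Turn of the ring, rad, counter-clockwise from above: 0 = home on its hard stop; starts 0.55 to 0.85, most 1.3. Stiff, about 0.2 N m; stays where left. Pins pressed with 2 to 5 N slide over it. The line of the holes bears, from the holder's +x counter-clockwise, this reading plus a thread offset within +-0.35 rad that no reading gives: look, or press lightly and sweep until the pins drop in.
- spanner_grip (a point): Spanner, 104 mm tall, 0.12 kg, upright in its stand: black flat handle 24 mm (its x) by 12 mm (its y), 84 mm tall, on a steel crossbar 46 x 12 x 12 mm with two pins below, 5 mm thick, chamfered, 9 mm long, at +-18 mm along x. The point is the handle's centre, 62 mm above the pin tips, 41 mm above the crossbar's top; z up along the handle.
- spanner_tips (a point): Point on the spanner half-way between its two pin tips (62 mm below spanner_grip); x runs from pin to pin.
- stand: Spanner stand, fixed: grey block 68 x 34 x 27 mm on a 100 x 60 x 4 mm plate, with a pocket 52 x 18 mm (long along x) open at the top. Origin: centre of the underside. Seated, the crossbar rests on a ledge 18 mm above the bench, pins hanging in wells: pin tips 9 mm, handle centre 71 mm above the bench. The spanner fits either way round.
- sample_bottle: White plastic bottle, 52 mm diameter, 110 mm tall, standing loose. Origin under its centre. Leave it alone.
- sample_jar: Amber glass jar with a black cap, 64 mm diameter, 70 mm tall, standing loose. Origin under its centre. Leave it alone.
- beaker: White plastic open beaker, 68 mm diameter, 80 mm tall, standing loose. Origin under its centre. Leave it alone.
Mind the look-alikes: they are no part of the job. Of the things like the part that bears spanner_grip, leave any that is green or purple; of the rest the larger one is meant.

How it is judged (in metres and radians):
On the way, in this order (a step that is already met when the one before it is completed fails the run):
1. the ring is being turned by the spanner: past 0.4 rad from its stop, the spanner upright on its axis with the pins down in the bore (value of joint ring below 0.4 rad and z of spanner_tips in the frame of rim_centre below -0.009 m and horizontal distance between spanner_tips and rim_centre below 0.005 m and angle between spanner_tips's own z axis and vertical below 0.15 rad), for 0.05 s.
2. the ring is fully home (within 0.05 rad of its stop) with the spanner still upright in it (value of joint ring below 0.05 rad and z of spanner_tips in the frame of rim_centre below -0.009 m and horizontal distance between spanner_tips and rim_centre below 0.005 m and angle between spanner_tips's own z axis and vertical below 0.15 rad), for 0.1 s.
At the end, for the whole second after the job is handed in: The ring is within 0.05 rad of its stop, and the released spanner stands still and upright (within 0.12 rad) in the stand's pocket, pin tips within 6 mm of its centre, within 0.25 rad of its direction and within 3 mm of full depth (value of joint ring below 0.05 rad and horizontal distance between spanner_tips and stand below 0.006 m and z of spanner_tips in the frame of stand below 0.012 m and angle between the x axis of spanner_tips and the x axis of stand, either way round below 0.25 rad and angle between spanner_tips's own z axis and vertical below 0.12 rad and linear speed of spanner below 0.02 m/s); the robot touches nothing.
It fails at once if the ring is pressed more than 3.2 mm down, crushing the gasket (value of joint gasket above 0.0032 m).
It fails at once if the spanner presses or twists on the filter holder or its ring with more than 50 N (all contact forces added) (contact force between spanner and filter_holder above 50 N).
It fails at once if the spanner is pushed on its stand with more than 25 N (contact force between spanner and stand above 25 N).
It fails at once if a bottle, the jar or the beaker is moved more than 20 mm (distance of any of sample_bottle, sample_jar, beaker from where it was at the start of the episode above 0.02 m).
It also fails if it takes over 72 s, if anything falls off the work surface, if the arm or the gripper's body presses on something with over 40 N, if the wrist force passes 120 N, or if a joint passes its speed limit or range.

## Robot

A 7-joint arm with a two-finger parallel gripper is mounted at the origin on the work surface. World frame = base frame: x ahead of the robot, y to its left, z up, the work surface at z = 0. Lengths are in m, angles in degrees, forces in N, time in s.
With the tool pointing down it reaches from about 0.425 to 0.875 m from the base axis. Payload 4.7 kg.
Tool frame: the origin (TCP) lies at the very end of the fingers, on their centre line; the grasp point (between the pads) lies 19 mm behind it (pinch_z is the distance from the TCP to the grasp point, in m); z points along the fingers, y is the direction in which the jaws open and shut (so a half turn about z gives the same grasp; the last joint's range is limited). The gripper opens to 87 mm and grips with 3 to 60 N. Pads are 19 mm wide; open, the fingers measure 117 mm over their backs; the gripper's body (75 mm by 190 mm) begins 51 mm behind the grasp point.
Start: joints at [-71.27, 18.392, -4.016, 83.108, 1.295, 78.541, -3.26], TCP at [0.2, 0.618, 0.223] pointing down, gripper open.
Joint ranges: [-163.93, 163.93], [-17.29, 119.83], [-79.2, 71.16], [3.27, 140.29], [-89.18, 269.18], [5.43, 117.66], [-154.24, 154.24]. Speed limits (degrees/s): [147.25, 147.25, 180, 180, 180, 180, 180].

## Interface

Orientations are given as [roll, pitch, yaw] about the fixed x, y, z axes, in that order (R = Rz(yaw) Ry(pitch) Rx(roll)).
In Python, from cell import get_obs, read_camera, camera_params, sign_off, pinch_z gives the robot as it stands.
- The arm moves only by the shell command python3 -m handwheel 'ROWS' [FORCE]. ROWS is JSON, a list of rows, each a list of 5 numbers: the finger opening in m, from 0 to 0.087, then the shift along the tool's x, y, z in m, then the turn about the tool's z in rad. In form: [[jaw, tx, ty, tz, twist], ...]. A call has 1 to 20 rows; each row is the pose to reach, as a shift and turn from the pose commanded when the call began, along the tool's axes at that moment; what a row does not reach only later rows make up. A row lasts 1/10 s, in which the tool goes at most 50 mm and 8.59 degrees, less where a joint would pass 70% of its speed; a pose out of reach is approached as far as the arm can. A call with a gripper value outside its range is refused whole. The fingers move at their own pace and stop on an object; FORCE is the grip in N (left out, the last holds). Time passes only in rows, so rows that repeat a pose let the fingers close. It gives the time, the measured TCP pose, the force and the opening at its end, in the units of the state.
- get_obs(): the state, without advancing time (a new reading comes with each control period).
- read_camera(name): name is "scene" or "top"; returns the picture (400x640x3 uint8, blue, green, red); there is no depth.
- camera_params(name): a dict with "camera_matrix" (3x3 intrinsics, pixels), "k1" (the pictures are not rectified: a ray, as slopes to the right and down, at radius r is drawn at 1 + k1 r^2 times it, then the intrinsics apply), "R" (3x3) and "t" (3): a world point X has camera coordinates R X + t. Camera axes: x right, y down, z forward; pixel columns grow to the right and rows downward; lengths in m; the calibration is good to about 2 mm. A picture is of the moment at which its call begins. camera_params takes no time and is no camera call.
- sign_off(): hands the job in, once; it reports no verdict.
The state is a dict: "time_s": time; "qpos": joint angles; "joint_velocities": joint speeds; "effort": joint torques, N m; "tool_pos": TCP position; "tool_rot": TCP orientation; "force": force on the tool from outside, world axes, zero at the start; "wrist_torque": the same for the moment, N m; "grip_width": finger opening in m.
Only numpy, scipy, OpenCV 4.12 (cv2) and the standard library are available. Lean on these libraries where they do the work, as an engineer would, in place of code of your own. Each camera call takes 0.05 s, during which the arm holds its last target.

## Working session

There is one attempt and no reset: what is moved stays moved. The work goes in short steps, Python scripts to look and compute and a shell command to move; the robot and the scene stay as the last step left them, time stands still between calls to the robot, and variables do not carry over. Pictures are saved under pics/ and viewed, and the job is handed in when it is done.

```bash
ls; mkdir -p pics
python3 - <<'E'
from cell import *
import cv2,json
print(get_obs(), pinch_z)
for n in("scene","top"):
    cv2.imwrite(f"pics/{n}0.png",read_camera(n)); print(n,camera_params(n))
E
```

```text
pics
{'time_s': 0.0, 'qpos': array([-71.27351919,  18.43995994,  -4.01652145,  83.17421413,
         1.29585113,  78.54107668,  -3.25841225]), 'joint_velocities': array([-0.0604248 , -0.04334004,  0.05373993,  0.07658636, -0.09338816,
       -0.03261652,  0.05871682]), 'effort': array([-1.10309054e-03, -4.91293752e+01, -4.04074648e-01, -3.12528706e+01,
       -6.37110136e-02,  4.33849054e-02,  1.86308657e-04]), 'tool_pos': array([0.19985655, 0.61793294, 0.22145748]), 'tool_rot': array([-1.79890044e+02,  6.24737457e-03,  1.62085957e+02]), 'force': array([-0.64986112,  0.60398541,  1.2218262 ]), 'wrist_torque': array([ 0.00479578, -0.06136306,  0.04855669]), 'grip_width': 0.08701847953713535} 0.0187
scene {'camera_matrix': array([[470.94395617,   0.        , 312.12232312],
       [  0.        , 470.94395617, 204.97051709],
       [  0.        ,   0.        ,   1.        ]]), 'k1': -0.04124983480833443, 'R': array([[-0.77806043,  0.62790309,  0.0189651 ],
       [ 0.42147226,  0.54417405, -0.72542107],
       [-0.46581445, -0.55642817, -0.68804403]]), 't': array([ 0.44270625, -0.15531638,  1.08741429])}
top {'camera_matrix': array([[377.23085727,   0.        , 326.23936735],
       [  0.        , 377.23085727, 199.20000028],
       [  0.        ,   0.        ,   1.        ]]), 'k1': -0.003877334729366774, 'R': array([[ 0.00456392, -0.9998588 , -0.01617282],
       [-0.99457991, -0.00285865, -0.10393574],
       [ 0.10387483,  0.01655952, -0.99445251]]), 't': array([0.0026584 , 0.55083229, 0.68029308])}
```

View pics/scene0.png

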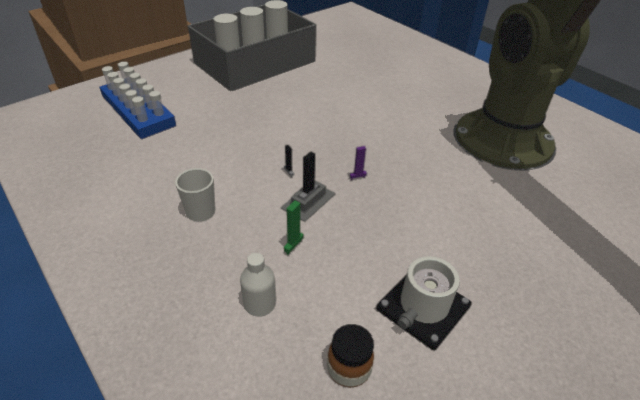

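View pics/top0.png

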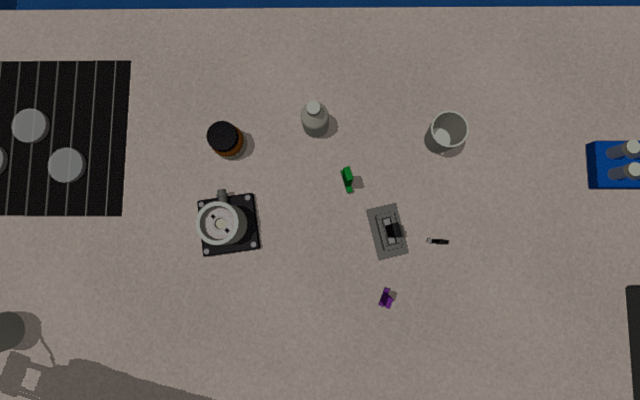

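Spanner candidates (scene px): the black one in the stand at (308,175), a small black one at (288,158), a green one at (293,228) and a purple one at (360,162). I choose the large black one in the stand, and will check it in a close crop.

```bash
cat > h.py <<'E'
import numpy as np,cv2
from cell import *
def ray(n,u,v):
    p=camera_params(n);K=p["camera_matrix"];d=np.array([p["k1"],0,0,0,0.])
    x=cv2.undistortPoints(np.array([[[u,v]]],float),K,d)[0,0]
    R=p["R"];t=p["t"];return -R.T@t,R.T@np.array([x[0],x[1],1.])
def atz(n,u,v,z):
    c,d=ray(n,u,v);return c+d*(z-c[2])/d[2]
def proj(n,X):
    p=camera_params(n);K=p["camera_matrix"];d=np.array([p["k1"],0,0,0,0.])
    r,_=cv2.Rodrigues(p["R"]);return cv2.projectPoints(np.array(X,float).reshape(-1,1,3),r,p["t"],K,d)[0][:,0]
def crop(img,x0,y0,w,h,s,name,grid=10):
    c=cv2.resize(img[y0:y0+h,x0:x0+w],None,fx=s,fy=s,interpolation=cv2.INTER_CUBIC)
    for x in range(x0-x0%grid+grid,x0+w,grid):
        cv2.line(c,((x-x0)*s,0),((x-x0)*s,6),(0,0,255),1);cv2.putText(c,str(x),((x-x0)*s-10,18),0,.35,(0,0,255),1)
    for y in range(y0-y0%grid+grid,y0+h,grid):
        cv2.line(c,(0,(y-y0)*s),(6,(y-y0)*s),(0,0,255),1);cv2.putText(c,str(y),(8,(y-y0)*s+4),0,.35,(0,0,255),1)
    cv2.imwrite("pics/"+name,c)
E
python3 - <<'E'
from h import *
t=cv2.imread("pics/top0.png");s=cv2.imread("pics/scene0.png")
crop(t,355,195,60,70,8,"t_stand.png");crop(t,190,180,80,80,7,"t_hold.png")
crop(s,270,140,80,80,7,"s_stand.png");crop(s,370,250,110,100,6,"s_hold.png")
E
```

```text
(no output)
```

View pics/t_stand.png

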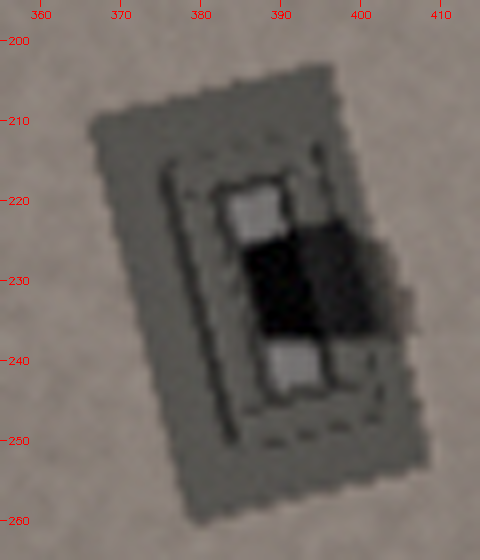

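View pics/t_hold.png

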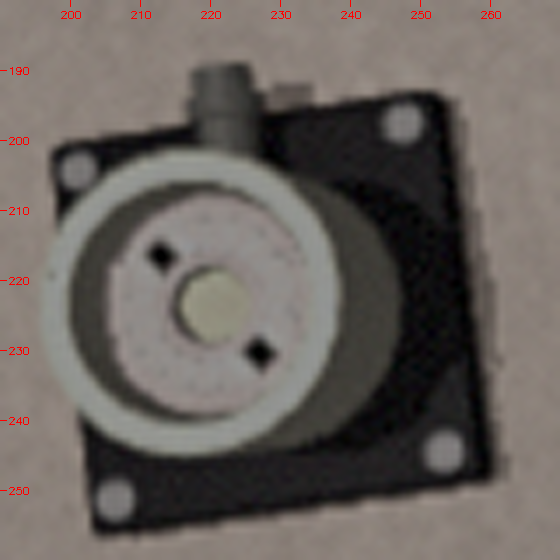

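View pics/s_stand.png

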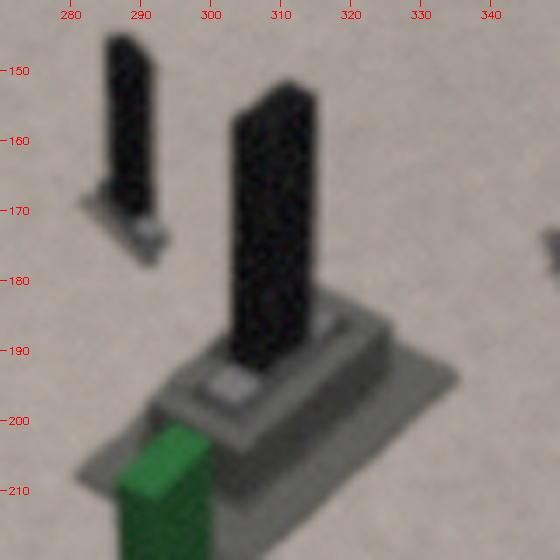

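View pics/s_hold.png

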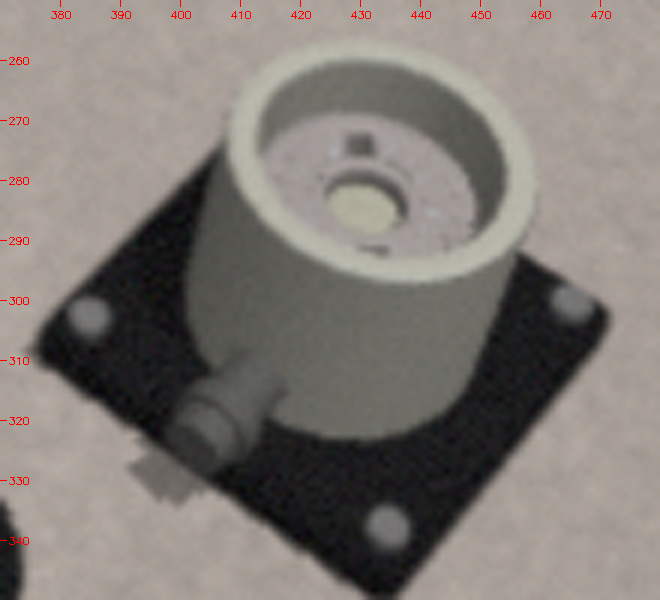

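```bash
cat > fit.py <<'E'
from h import *
from scipy.optimize import least_squares
def rect(x,y,a,sx,sy,z):
    c,s=np.cos(a),np.sin(a)
    return [np.array([x+c*u-s*v,y+s*u+c*v,z]) for u,v in((sx,sy),(sx,-sy),(-sx,-sy),(-sx,sy))]
h=.5
# stand
T=[(366.25,209.75),(396.6,202.75),(408.75,253.1),(379.4,260.6)]
P=[atz("top",u-h,v-h,.004) for u,v in T]
for p in P:print(np.round(p,4))
print("sides",[round(np.linalg.norm(P[i]-P[(i+1)%4]),4) for i in range(4)])
c=sum(P)/4;print("stand top",c, "long dir",np.degrees(np.arctan2(*((P[0]+P[1]-P[2]-P[3])[[1,0]]))))
for u,v in((280.9,207.9),(335.7,194)):print("scene corner",atz("scene",u-h,v-h,.004))
# handle top in top view, z=.113 (71+42)
T=[(385,225),(392,224),(396,237),(388,237)]
# holder
T=[(197.4,201.4),(252.9,193.3),(260.4,248.3),(203.6,256.1)]
Q=[atz("top",u-h,v-h,.016) for u,v in T]
print("sides",[round(np.linalg.norm(Q[i]-Q[(i+1)%4]),4) for i in range(4)])
print("holder foot centre",sum(Q)/4,"x dir",np.degrees(np.arctan2(*((Q[0]+Q[1]-Q[2]-Q[3])[[1,0]]))))
for u,v in((375.3,307.8),(471.7,303),(434.2,350)):print("scene foot corner",atz("scene",u-h,v-h,.016))
print([q.round(4) for q in Q])
th=np.linspace(0,2*np.pi,200)
def ext(n,x,y):
    p=proj(n,np.c_[x+.038*np.cos(th),y+.038*np.sin(th),0*th+.084]);return np.r_[p.min(0),p.max(0)]+h
for n,e in(("top",(190+40/7,180+148/7,190+341/7,180+457/7)),("scene",(370+228/6,250+40/6,370+535/6,250+283/6))):
    r=least_squares(lambda q:ext(n,*q)-e,(sum(Q)/4)[:2]);print("rim",n,r.x,r.fun.round(2))
for z in(.064,.07,.076):
    a=atz("top",213.1-h,216.6-h,z);b=atz("top",227.1-h,230.3-h,z);print(z,"ring mid",(a+b)/2,np.linalg.norm(a-b),np.degrees(np.arctan2(*(a-b)[[1,0]])))
    print("  scene hole",atz("scene",430.2-h,274.2-h,z))
E
python3 fit.py
```

```text
[ 0.5341 -0.0715  0.004 ]
[ 0.5478 -0.1303  0.004 ]
[ 0.4513 -0.1521  0.004 ]
[ 0.4368 -0.096   0.004 ]
sides [np.float64(0.0604), np.float64(0.099), np.float64(0.058), np.float64(0.1003)]
stand top [ 0.49248414 -0.11247206  0.004     ] long dir 13.409299317684988
scene corner [ 0.5467254  -0.12417444  0.004     ]
scene corner [ 0.43781349 -0.09001189  0.004     ]
sides [np.float64(0.108), np.float64(0.1062), np.float64(0.1087), np.float64(0.1053)]
holder foot centre [0.50388414 0.19218777 0.016     ] x dir 8.941782715432987
scene foot corner [0.57028904 0.15509926 0.016     ]
scene foot corner [0.44497468 0.24320889 0.016     ]
scene foot corner [0.55417552 0.25998363 0.016     ]
[array([0.5481, 0.2538, 0.016 ]), array([0.5641, 0.147 , 0.016 ]), array([0.4593, 0.1301, 0.016 ]), array([0.444 , 0.2378, 0.016 ])]
rim top [0.50383617 0.19311481] [-0.36  0.08  0.36 -0.08]
rim scene [0.50320429 0.19711925] [-0.64 -0.53  0.64  0.39]
0.064 ring mid [0.50404877 0.19407113 0.064     ] 0.03552079348203087 46.85642724327525
  scene hole [0.48920185 0.1837852  0.064     ]
0.07 ring mid [0.50380799 0.1922697  0.07      ] 0.035202608168553536 46.85642724327513
  scene hole [0.49375409 0.18621265 0.07      ]
0.076 ring mid [0.50356721 0.19046827 0.076     ] 0.03488442285507612 46.85642724327514
  scene hole [0.49830633 0.18864009 0.076     ]
```

Crops show the large black spanner seated in the grey stand: handle top at top px (390,229), stand plate centre (388,231). The holder rim centre is at (217,223) and its holes are at (213,217) and (227,230). The two cameras disagree by about 5 mm in y, so I'll hover over the spanner and use the gripper itself as the reference.

```bash
cat >> h.py <<'E'
from scipy.spatial.transform import Rotation as Ro
def Rt(o): return Ro.from_euler("xyz",o["tool_rot"],degrees=True).as_matrix()
def go(pts):
    """pts: list of (world xyz, yaw deg)"""
    o=get_obs();R=Rt(o)
    for p,y in pts:
        d=(R.T@(np.array(p)-o["tool_pos"])).round(4)
        t=-(y-o["tool_rot"][2]); print(d,"twist",round(np.radians(t),4))
E
python3 - <<'E'
from h import *
go([((.46,.3,.22),100),((.48,.2,.22),60),((.492,-.1095,.17),13.4)])
for u,v in((348,183),(386,300),(431,240)):print(atz("top",u,v,.01))
E
```

```text
[-0.3453 -0.2225  0.002 ] twist 1.0835
[-0.3951 -0.3115  0.0022] twist 1.7816
[-0.5017 -0.6022  0.0527] twist 2.595
[ 0.58443555 -0.0369779   0.01      ]
[ 0.36326916 -0.10779375  0.01      ]
[ 0.47540325 -0.19441184  0.01      ]
```

```bash
python3 -m handwheel '[[0.06,-0.345,-0.222,0,1.08],[0.06,-0.345,-0.222,0,1.08],[0.06,-0.345,-0.222,0,1.08],[0.06,-0.345,-0.222,0,1.08],[0.06,-0.345,-0.222,0,1.08],[0.06,-0.345,-0.222,0,1.08],[0.06,-0.345,-0.222,0,1.08],[0.06,-0.345,-0.222,0,1.08],[0.06,-0.395,-0.311,0,1.78],[0.06,-0.395,-0.311,0,1.78],[0.06,-0.501,-0.602,0.02,2.6],[0.06,-0.501,-0.602,0.03,2.6],[0.06,-0.501,-0.602,0.03,2.6],[0.06,-0.501,-0.602,0.05,2.6],[0.06,-0.501,-0.602,0.05,2.6],[0.06,-0.501,-0.602,0.05,2.6],[0.06,-0.501,-0.602,0.05,2.6],[0.06,-0.501,-0.602,0.05,2.6],[0.06,-0.501,-0.602,0.05,2.6],[0.06,-0.501,-0.602,0.05,2.6]]'
python3 - <<'E'
from h import *
print(get_obs())
for n in("scene","top"): cv2.imwrite(f"pics/{n}1.png",read_camera(n))
t=cv2.imread("pics/top1.png");s=cv2.imread("pics/scene1.png")
o=get_obs();print(proj("top",[o["tool_pos"]]),proj("scene",[o["tool_pos"]]))
crop(t,335,185,110,90,7,"t1.png");crop(s,250,90,110,120,5,"s1.png")
E
```

```text
time_s: 2.1
tool_pos: [0.4914, -0.1078, 0.1724]
tool_rot: [-180.0, 0.0, 13.3]
force: [0.0, 0.7, 0.6]
grip_width: 0.06
{'time_s': 2.1, 'qpos': array([-28.63008964,   1.77836096,  39.05071717, 108.70915296,
        -1.20938056,  69.93666535, -65.85656536]), 'joint_velocities': array([-0.48924222, -0.15888655, -0.50869765, -0.17497403,  0.15573309,
        0.00133486,  0.8910612 ]), 'effort': array([ 5.66445384e-01, -2.43739057e+01,  1.12173345e+00, -3.00019848e+01,
        1.14813546e-02, -5.41441783e-02, -2.12770421e-01]), 'tool_pos': array([ 0.49143516, -0.10781456,  0.17237533]), 'tool_rot': array([-1.79976395e+02,  1.46729904e-02,  1.33209200e+01]), 'force': array([0.03478214, 0.74534488, 0.58928192]), 'wrist_torque': array([-0.0916487 ,  0.16161586, -0.0172373 ]), 'grip_width': 0.05996245932601959}
[[400.31053222 229.12355911]] [[309.76330022 127.43872371]]
```

View pics/t1.png

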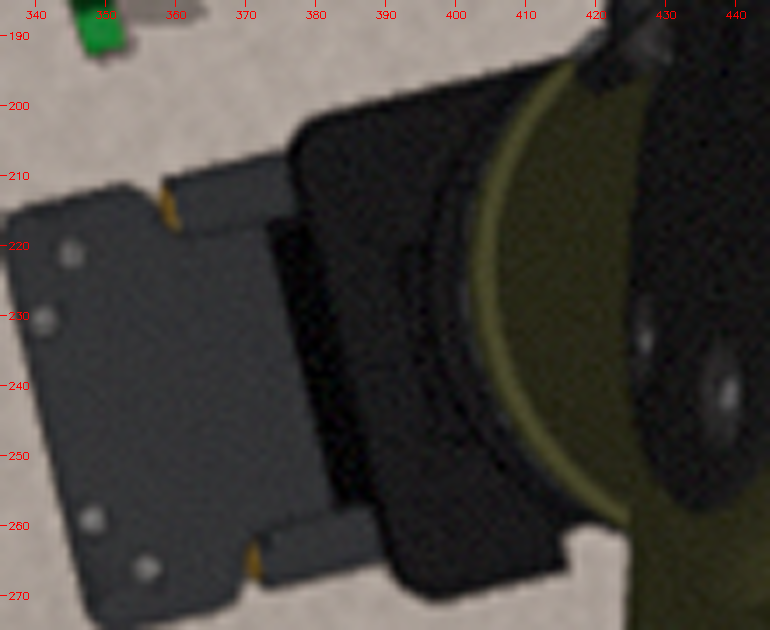

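View pics/s1.png

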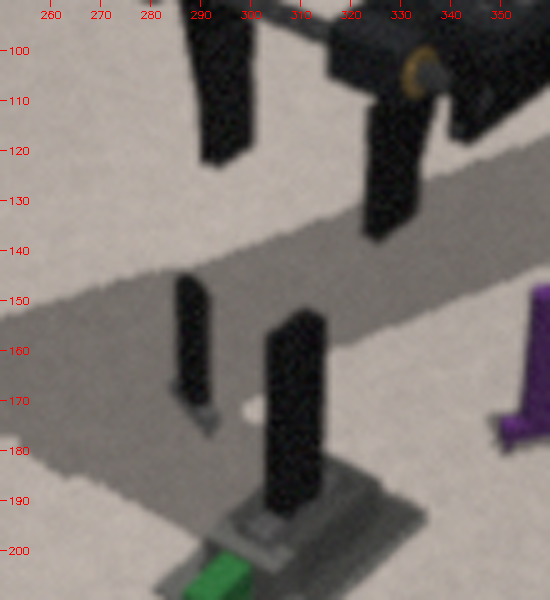

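Run:
```python
from h import *
o=get_obs();R=Rt(o);p=o["tool_pos"]
for sy in(-1,1):
    for dx in(-.0095,.0095):
        for y in(.03,.045):
            X=p+R@np.array([dx,sy*y,0]);print(sy,dx,y,(proj("scene",[X])[0]+.5).round(1))
# handle top and crossbar/pocket predictions
c=np.array([.4924,-.1100]);a=np.radians(13.4);
for z in(.113,.029):
  for u,v in((.012,.006),(.012,-.006),(-.012,-.006),(-.012,.006)):
    X=[c[0]+u*np.cos(a)-v*np.sin(a),c[1]+u*np.sin(a)+v*np.cos(a),z]
    print("handle",z,u,v,"scene",(proj("scene",[X])[0]+.5).round(1),"top",(proj("top",[X])[0]+.5).round(1))
```

```text
-1 -0.0095 0.03 [327.8 131.9]
-1 -0.0095 0.045 [335.  135.1]
-1 0.0095 0.03 [321. 137.]
-1 0.0095 0.045 [328.3 140.3]
1 -0.0095 0.03 [300.  119.3]
1 -0.0095 0.045 [293.4 116.3]
1 0.0095 0.03 [293.1 124.1]
1 0.0095 0.045 [286.4 121. ]
handle 0.113 0.012 0.006 scene [307.  159.9] top [390.5 223.7]
handle 0.113 0.012 -0.006 scene [301.7 157.2] top [397.6 222.1]
handle 0.113 -0.012 -0.006 scene [310.  150.9] top [401.2 236.4]
handle 0.113 -0.012 0.006 scene [315.3 153.5] top [394.1 238.1]
handle 0.029 0.012 0.006 scene [306.5 195.1] top [383.6 225.6]
handle 0.029 0.012 -0.006 scene [301.6 192.4] top [389.9 224.1]
handle 0.029 -0.012 -0.006 scene [309.3 185.9] top [393.  236.7]
handle 0.029 -0.012 0.006 scene [314.3 188.5] top [386.8 238.2]
```

```bash
python3 -m handwheel '[[0.06,0.0017,0.002,0.03,0],[0.06,0.0017,0.002,0.06,0],[0.06,0.0017,0.002,0.09,0],[0.06,0.0017,0.002,0.116,0],[0.06,0.0017,0.002,0.116,0],[0.06,0.0017,0.002,0.116,0]]'
python3 - <<'E'
from h import *
o=get_obs();s=read_camera("scene");crop(s,250,90,110,130,5,"s2.png");cv2.imwrite("pics/scene2.png",s)
print(proj("scene",[o["tool_pos"]])+.5)
E
```

```text
time_s: 2.8
tool_pos: [0.4938, -0.1097, 0.0569]
tool_rot: [180.0, 0.0, 13.2]
force: [1.2, -0.0, 0.6]
grip_width: 0.0596
[[307.67473412 179.6792134 ]]
```

View pics/s2.png

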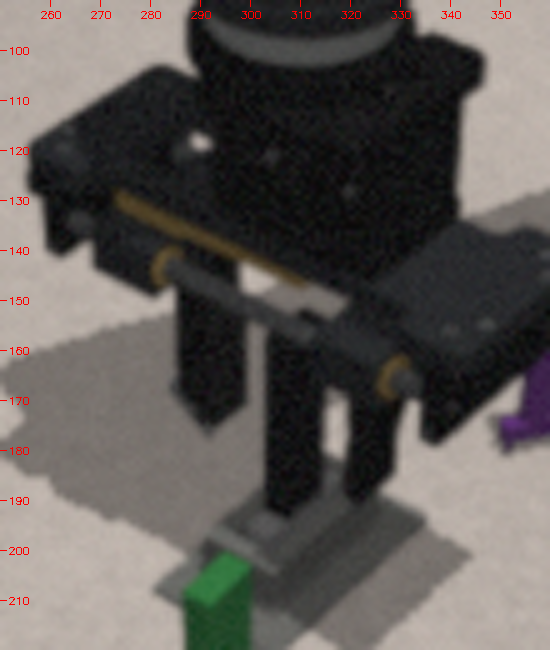

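The handle (scene col 303–315) sits about midway between the finger tips (292,175) and (323,190). I'm closing gently.

```bash
python3 -m handwheel '[[0.02,0.0,0.0,0,0],[0.01,0.0,0.0,0,0],[0.005,0.0,0.0,0,0],[0.005,0.0,0.0,0,0],[0.005,0.0,0.0,0,0],[0.005,0.0,0.0,0,0],[0.005,0.0,0.0,0,0]]' 8
python3 -c "
from h import *;o=get_obs();print(o['tool_pos'],o['force'],o['wrist_torque'],o['tool_rot'])"
```

```text
time_s: 3.55
tool_pos: [0.4936, -0.1101, 0.0565]
tool_rot: [-180.0, 0.0, 13.1]
force: [0.1, 0.4, 0.1]
grip_width: 0.0122
[ 0.49358916 -0.11006604  0.05653683] [0.09515598 0.42363757 0.09787841] [-0.43973366  0.2166998  -0.014372  ] [-1.79999779e+02  2.86938555e-04  1.31103993e+01]
```

```bash
python3 -m handwheel '[[0.005,0,0,0,0],[0.005,0,0,0,0],[0.005,0,0,-0.01,0],[0.005,0,0,-0.03,0],[0.005,0,0,-0.07,0],[0.005,0,0,-0.11,0],[0.005,0,0,-0.12,0],[0.005,0,0,-0.12,0]]' 40
python3 - <<'E'
from h import *
o=get_obs();print(o['force'],o['wrist_torque'],o['tool_rot'])
s=read_camera("scene");crop(s,250,80,110,130,5,"s3.png");cv2.imwrite("pics/scene3.png",s)
t=read_camera("top");cv2.imwrite("pics/top3.png",t)
E
```

```text
time_s: 4.35
tool_pos: [0.4949, -0.1102, 0.1786]
tool_rot: [180.0, -0.2, 13.1]
force: [0.6, -0.5, -1.6]
grip_width: 0.012
[ 0.56005366 -0.49831748 -1.56840559] [-0.09482688  0.14335418  0.01019705] [179.99009837  -0.24676424  13.10832501]
```

View pics/s3.png

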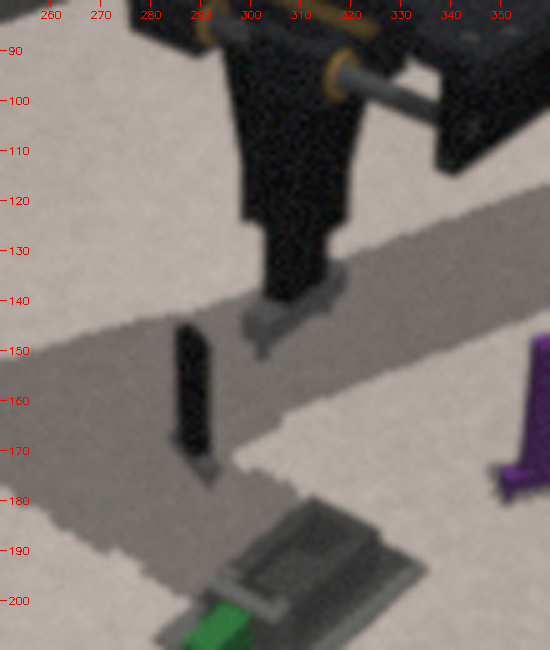

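Run:
```python
from h import *
o=get_obs();R=Rt(o);p=o["tool_pos"];print(p)
s=cv2.imread("pics/scene3.png")
V=lambda x,y,z:(proj("scene",[p+R@np.array([x,y,z])])[0]+.5-.5)
def drawbox(img,x0,x1,y,z0,z1,s0,ox,oy,col,dx=0,dy=0):
    for a,b in[((x0,y,z0),(x1,y,z0)),((x0,y,z1),(x1,y,z1)),((x0,-y,z0),(x1,-y,z0)),((x0,-y,z1),(x1,-y,z1)),((x1,-y,z0),(x1,y,z0)),((x1,-y,z1),(x1,y,z1)),((x0,-y,z0),(x0,y,z0)),((x1,-y,z0),(x1,-y,z1)),((x1,y,z0),(x1,y,z1))]:
        A=(V(*a)+[dx,dy]+.5-[ox,oy])*s0;B=(V(*b)+[dx,dy]+.5-[ox,oy])*s0
        cv2.line(img,tuple(A.astype(int)),tuple(B.astype(int)),col,1)
ox,oy,s0=280,80,8
c=cv2.resize(s[oy:oy+75,ox:ox+60],None,fx=s0,fy=s0,interpolation=cv2.INTER_CUBIC)
c=cv2.convertScaleAbs(c,alpha=1.6,beta=20);d=c.copy()
drawbox(d,-.0095,.0095,.0135,0,-.03,s0,ox,oy,(0,255,255))
drawbox(d,-.023,.023,.006,.0265,.0385,s0,ox,oy,(0,255,0))
drawbox(d,-.012,.012,.006,-.02,.0265,s0,ox,oy,(255,0,0))
cv2.imwrite("pics/s3b.png",np.hstack([c,d])[:600,:960][:, :800] if False else cv2.resize(np.hstack([c,d]),(790,494)))
```

```text
[ 0.49273315 -0.10977445  0.17551288]
```

View pics/s3b.png

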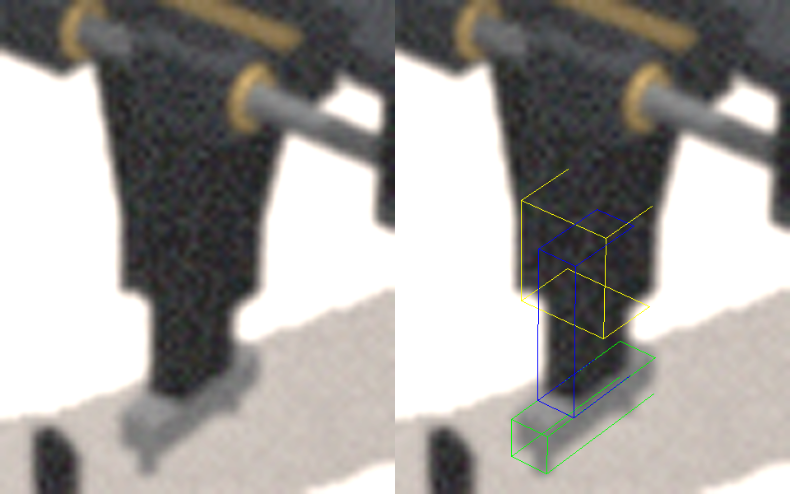

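```bash
cat > ov.py <<'E'
from h import *
import sys
dx,dy,ox_,z_=[float(a) for a in sys.argv[1:5]]
name=sys.argv[5]
import os
if not os.path.exists("pics/"+name+"_raw.png"):
    o=get_obs();np.save(name+".npy",np.r_[o["tool_pos"],Rt(o).ravel()]);cv2.imwrite("pics/"+name+"_raw.png",read_camera("scene"));print(o["tool_pos"],o["force"])
a=np.load(name+".npy");p=a[:3];R=a[3:].reshape(3,3)
s=cv2.imread("pics/"+name+"_raw.png")
V=lambda x,y,z:proj("scene",[p+R@np.array([x,y,z])])[0]+[dx,dy]
u=V(0,0,.02);ox,oy=int(u[0])-30,int(u[1])-40;s0=8
c=cv2.resize(s[oy:oy+70,ox:ox+60],None,fx=s0,fy=s0,interpolation=cv2.INTER_CUBIC)
c=cv2.convertScaleAbs(c,alpha=1.6,beta=20);d=c.copy()
def box(x0,x1,y,z0,z1,col):
    P=[(x,yy,z) for x in(x0,x1) for yy in(-y,y) for z in(z0,z1)]
    for i in range(8):
        for j in(1,2,4):
            if not i&j:
                A=(V(*P[i])+.5-[ox,oy])*s0;B=(V(*P[i|j])+.5-[ox,oy])*s0
                cv2.line(d,tuple(A.astype(int)),tuple(B.astype(int)),col,1)
box(-.0095,.0095,.0135,0,-.03,(0,255,255))
box(ox_-.023,ox_+.023,.006,z_-.021,z_-.009,(0,255,0))
for q in(-.018,.018): box(ox_+q-.0025,ox_+q+.0025,.0025,z_-.009,z_,(0,0,255))
cv2.imwrite("pics/"+name+"_ov%s.png"%(sys.argv[6] if len(sys.argv)>6 else ""),cv2.resize(np.hstack([c,d]),(798,466)))
E
python3 ov.py 0 0 0 .0475 A
```

```text
[ 0.49273315 -0.10977445  0.17551288] [-0.45847452  0.81528251 -1.39382838]
```

View pics/A_ov.png

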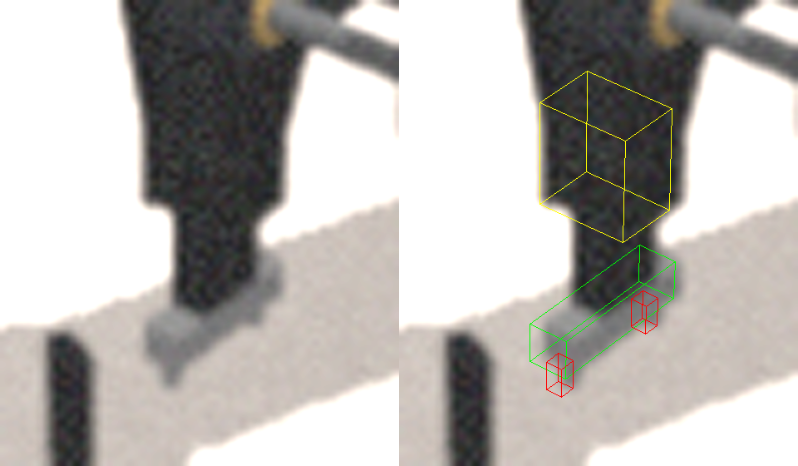

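```bash
python3 ov.py 1 -.5 -.001 .0465 A 1; python3 ov.py 1 -.5 -.003 .0465 A 2; python3 -c "
import cv2,numpy as np
a=cv2.imread('pics/A_ov1.png')[180:,380:];b=cv2.imread('pics/A_ov2.png')[180:,380:]
cv2.imwrite('pics/A12.png',np.hstack([cv2.resize(a[:,:330],None,fx=1.2,fy=1.2),cv2.resize(b[:,:330],None,fx=1.2,fy=1.2)]))"
```

```text
(no output)
```

View pics/A12.png

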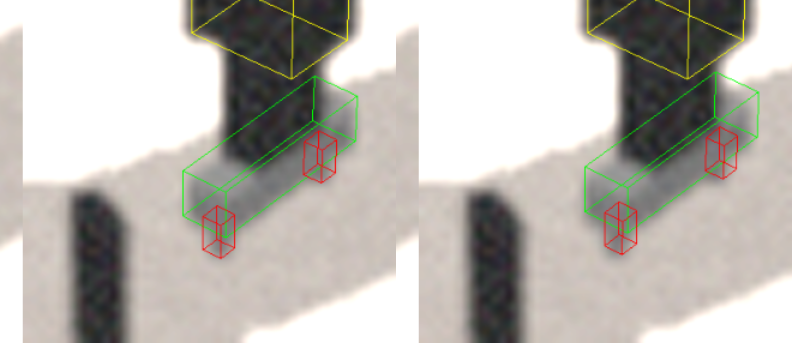

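Run:
```python
from h import *
from scipy.optimize import least_squares
h=.5;th=np.linspace(0,2*np.pi,200)
def ext(n,x,y,r=.038):
    p=proj(n,np.c_[x+r*np.cos(th),y+r*np.sin(th),0*th+.084]);return np.r_[p.min(0),p.max(0)]+h
e=np.array((370+228/6,250+40/6,370+535/6,250+283/6))
for sh in((0,0),(1,-.5)):
    r=least_squares(lambda q:ext("scene",*q)-e+np.r_[sh,sh],(.5,.195));print("rim",r.x,r.fun)
    print([atz("scene",u-h-sh[0],v-h-sh[1],.004).round(4) for u,v in((280.9,207.9),(335.7,194))], "vs top (.5478,-.1303),(.4368,-.096)")
    for z in (.064,.070,.076): print(atz("scene",430.2-h-sh[0],274.2-h-sh[1],z))
```

```text
rim [0.50320429 0.19711925] [-0.64445268 -0.53069437  0.6442064   0.39336633]
[array([ 0.5467, -0.1242,  0.004 ]), array([ 0.4378, -0.09  ,  0.004 ])] vs top (.5478,-.1303),(.4368,-.096)
[0.48920185 0.1837852  0.064     ]
[0.49375409 0.18621265 0.07      ]
[0.49830633 0.18864009 0.076     ]
rim [0.50506182 0.19680628] [-0.66765597 -0.57609357  0.66744939  0.42993783]
[array([ 0.549 , -0.1242,  0.004 ]), array([ 0.4403, -0.0901,  0.004 ])] vs top (.5478,-.1303),(.4368,-.096)
[0.49114389 0.18347325 0.064     ]
[0.49567543 0.18590402 0.07      ]
[0.50020698 0.18833479 0.076     ]
```

```bash
python3 -m handwheel '[[0.005,0.01,-0.037,0,-0.07],[0.005,0.021,-0.075,0,-0.15],[0.005,0.031,-0.112,0,-0.22],[0.005,0.041,-0.148,0,-0.3],[0.005,0.051,-0.185,0,-0.37],[0.005,0.061,-0.222,0,-0.45],[0.005,0.072,-0.26,0,-0.52],[0.005,0.078,-0.28,0,-0.59],[0.005,0.0818,-0.2955,0,-0.59],[0.005,0.0818,-0.2955,0.01,-0.59],[0.005,0.0818,-0.2955,0.027,-0.59],[0.005,0.0818,-0.2955,0.027,-0.59],[0.005,0.0818,-0.2955,0.027,-0.59]]'
python3 ov.py 1 -.5 -.002 .0475 B;python3 - <<'E'
from h import *
t=read_camera("top");s=cv2.imread("pics/B_raw.png");crop(t,180,170,90,80,7,"tB.png");crop(s,370,200,110,120,5,"sB.png")
E
```

```text
time_s: 5.8
tool_pos: [0.5059, 0.1944, 0.1487]
tool_rot: [-180.0, 0.1, 46.7]
force: [0.1, -1.2, -0.9]
grip_width: 0.0116
[0.50590894 0.1943883  0.14873051] [ 0.08987682 -1.1636389  -0.86705283]
```

View pics/tB.png

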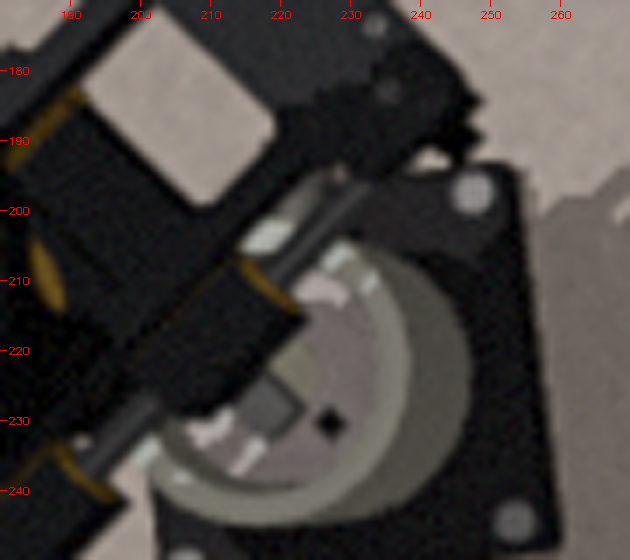

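View pics/sB.png

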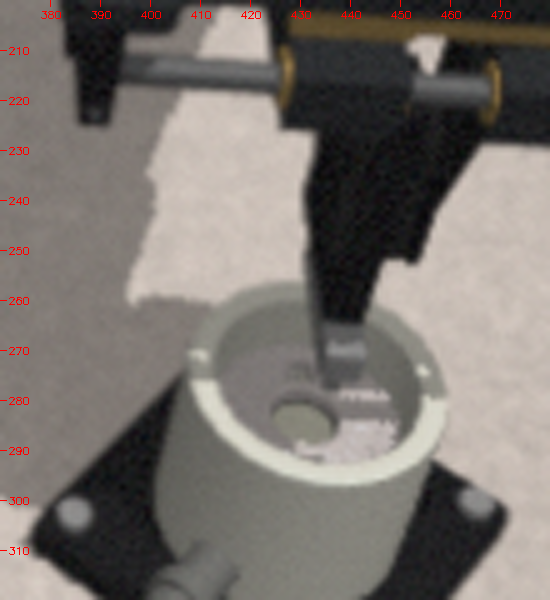

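View pics/B_ov.png

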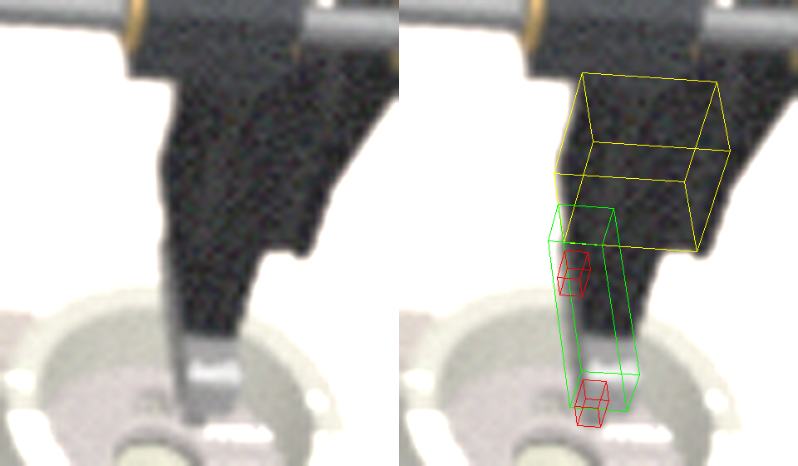

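Run:
```python
from h import *
o=get_obs();p=o["tool_pos"];R=Rt(o);print(p,o["tool_rot"])
for z in(.0265,.0385):
  for y in(-.006,.006):
    print(z,y,(proj("top",[p+R@np.array([-.025,y,z])])[0]+.5).round(2))
# rim now in this picture, top: right edge, bottom edge
h=.5;th=np.linspace(0,2*np.pi,200)
for c in((.5038,.1931),(.504,.195)):
    for r in(.03,.038):
        q=proj("top",np.c_[c[0]+r*np.cos(th),c[1]+r*np.sin(th),0*th+.084])+h;print(c,r,q.min(0),q.max(0))
print([atz("top",u-h,v-h,z)[:2].round(4) for u,v,z in((223.3,228.3,p[2]-.0265),(219.3,232.9,p[2]-.0265))], [(p+R@np.array([-.025,y,0.])).round(4) for y in(-.006,.006)])
```

```text
[0.50672559 0.19538462 0.15001956] [ 1.79980503e+02 -3.46662344e-02  4.68001184e+01]
0.0265 -0.006 [216.63 233.56]
0.0265 0.006 [221.85 228.17]
0.0385 -0.006 [218.86 233.66]
0.0385 0.006 [223.98 228.37]
(0.5038, 0.1931) 0.03 [199.95675243 205.82375017] [234.47031615 240.54505326]
(0.5038, 0.1931) 0.038 [195.36269862 201.24368748] [239.080118   245.22445993]
(0.504, 0.195) 0.03 [198.8709365  205.70565499] [233.37973527 240.42281686]
(0.504, 0.195) 0.038 [194.27752132 201.12613557] [237.9889051  245.10166247]
[array([0.4938, 0.1707]), array([0.4863, 0.177 ])] [array([0.4852, 0.1813, 0.15  ]), array([0.494 , 0.1731, 0.15  ])]
```

```bash
python3 -m handwheel '[[0.005,0,0,0.008,0],[0.005,0,0,0.016,0],[0.005,0,0,0.024,0],[0.005,0,0,0.024,0],[0.005,0,0,0.024,0]]'
rm -f C.npy pics/C_raw.png; python3 ov.py 1 -.5 -.002 .0475 C;python3 - <<'E'
from h import *
t=read_camera("top");cv2.imwrite("pics/top_C.png",t);s=cv2.imread("pics/C_raw.png");crop(t,190,190,60,60,9,"tC.png");crop(s,400,240,65,60,10,"sC.png")
o=get_obs();p=o["tool_pos"];R=Rt(o);print(p,o["tool_rot"],o["force"])
for n in("scene","top"):
  for q in((-.025,-.006,.0265),(-.025,.006,.0265),(-.025,-.006,.0385),(-.025,.006,.0385),(-.020,0,.0475)):
    print(n,q,(proj(n,[p+R@np.array(q)])[0]+.5).round(2))
E
```

```text
time_s: 6.4
tool_pos: [0.5061, 0.1962, 0.1252]
tool_rot: [-180.0, 0.0, 46.9]
force: [-1.1, -0.2, -1.0]
grip_width: 0.0119
[0.5060518  0.19620111 0.12517249] [-1.12281466 -0.18568275 -1.03631381]
[0.50649184 0.19642872 0.12580566] [ 1.79988293e+02 -3.12199516e-02  4.69158079e+01] [ 0.37436597  0.01521621 -1.65564904]
scene (-0.025, -0.006, 0.0265) [435.88 257.23]
scene (-0.025, 0.006, 0.0265) [427.72 256.69]
scene (-0.025, -0.006, 0.0385) [434.26 262.46]
scene (-0.025, 0.006, 0.0385) [426.21 261.92]
scene (-0.02, 0, 0.0475) [429.43 268.63]
top (-0.025, -0.006, 0.0265) [220.44 233.89]
top (-0.025, 0.006, 0.0265) [225.45 228.7 ]
top (-0.025, -0.006, 0.0385) [222.51 233.99]
top (-0.025, 0.006, 0.0385) [227.43 228.88]
top (-0.02, 0, 0.0475) [224.42 229.56]
```

View pics/tC.png

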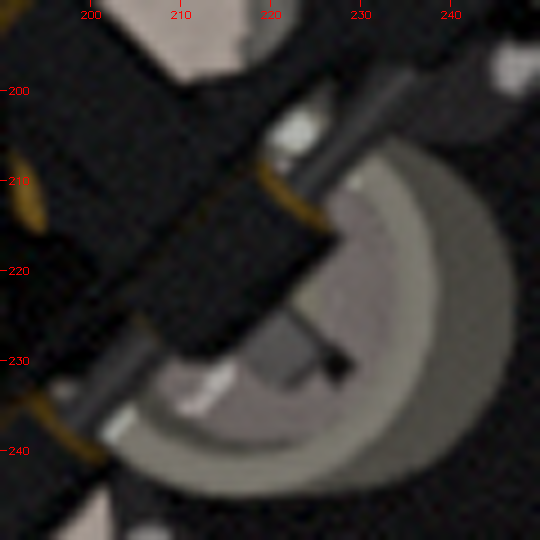

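View pics/sC.png

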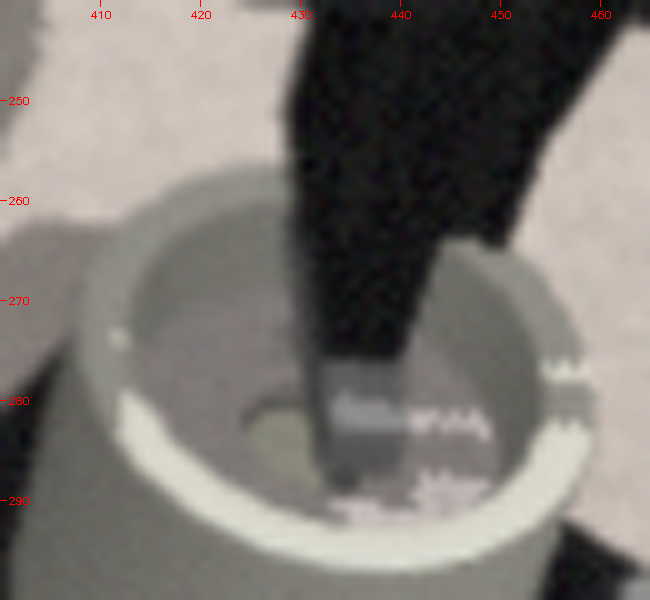

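Run:
```python
from h import *
o=get_obs();p=o["tool_pos"];R=Rt(o)
for q in((.021,-.006,.0265),(.021,.006,.0265),(.021,-.006,.0385),(.021,.006,.0385),(.016,0,.0475)):
    print("scene",q,(proj("scene",[p+R@np.array(q)])[0]+.5).round(2))
for n in("scene","top"):
  for c in((.5035,.193),(.5045,.1945),(.506,.196)):
    for z in(.064,.067):
      print(n,c,z,[(proj(n,[[c[0]+s*.018*np.cos(np.radians(46.9)),c[1]+s*.018*np.sin(np.radians(46.9)),z]])[0]+.5).round(1) for s in(1,-1)])
```

```text
scene (0.021, -0.006, 0.0265) [439.63 282.25]
scene (0.021, 0.006, 0.0265) [431.07 281.68]
scene (0.021, -0.006, 0.0385) [437.89 287.42]
scene (0.021, 0.006, 0.0385) [429.43 286.86]
scene (0.016, 0, 0.0475) [432.04 288.11]
scene (0.5035, 0.193) 0.064 [array([429.8, 292.6]), array([427.4, 273.2])]
scene (0.5035, 0.193) 0.067 [array([430.2, 291.3]), array([427.7, 272. ])]
scene (0.5045, 0.1945) 0.064 [array([430.2, 293.6]), array([427.7, 274.2])]
scene (0.5045, 0.1945) 0.067 [array([430.6, 292.4]), array([428.1, 272.9])]
scene (0.506, 0.196) 0.064 [array([430.3, 294.8]), array([427.8, 275.3])]
scene (0.506, 0.196) 0.067 [array([430.7, 293.5]), array([428.2, 274. ])]
top (0.5035, 0.193) 0.064 [array([213.6, 216.8]), array([227.8, 230.7])]
top (0.5035, 0.193) 0.067 [array([213.1, 216.7]), array([227.3, 230.7])]
top (0.5045, 0.1945) 0.064 [array([212.8, 216.3]), array([227. , 230.1])]
top (0.5045, 0.1945) 0.067 [array([212.2, 216.2]), array([226.5, 230.1])]
top (0.506, 0.196) 0.064 [array([212. , 215.4]), array([226.2, 229.3])]
top (0.506, 0.196) 0.067 [array([211.4, 215.3]), array([225.7, 229.2])]
```

```bash
python3 -m handwheel '[[0.005,-0.0012,0,0.003,0],[0.005,-0.0012,0,0.006,0],[0.005,-0.0012,0,0.008,0],[0.005,-0.0012,0,0.008,0],[0.005,-0.0012,0,0.008,0]]'
cat > f.py <<'E'
from h import *
o=get_obs();print(o["tool_pos"].round(5),o["force"].round(2),o["wrist_torque"].round(3),o["tool_rot"].round(2),o["time_s"],o["qpos"][6].round(1))
E
python3 f.py; python3 -m handwheel '[[0.005,0,0,0,0],[0.005,0,0,0,0]]';python3 f.py
```

```text
time_s: 7.0
tool_pos: [0.5054, 0.1954, 0.1175]
tool_rot: [-180.0, 0.0, 46.9]
force: [-0.9, -0.2, -1.2]
grip_width: 0.0119
[0.50542 0.19542 0.1175 ] [-0.9  -0.15 -1.24] [-0.079  0.179  0.028] [-180.      0.     46.91] 7.0 -63.2
time_s: 7.2
tool_pos: [0.5055, 0.1955, 0.1177]
tool_rot: [180.0, -0.0, 46.9]
force: [0.4, 0.5, -1.5]
grip_width: 0.0117
[0.50555 0.19547 0.1177 ] [ 0.44  0.52 -1.45] [-0.12   0.118  0.007] [ 1.7999e+02 -2.0000e-02  4.6910e+01] 7.2 -63.2
```

```bash
for i in 1; do python3 -m handwheel '[[0.005,0,0,0.001,0],[0.005,0,0,0.001,0],[0.005,0,0,0.001,0]]' >/dev/null;python3 f.py; python3 -m handwheel '[[0.005,0,0,0.001,0],[0.005,0,0,0.001,0],[0.005,0,0,0.001,0]]'>/dev/null;python3 f.py; python3 -m handwheel '[[0.005,0,0,0.001,0],[0.005,0,0,0.001,0],[0.005,0,0,0.001,0]]'>/dev/null;python3 f.py; done
```

```text
[0.5054  0.19544 0.11654] [ 0.22 -0.38 -0.19] [-0.086  0.115  0.01 ] [180.     0.    46.92] 7.5 -63.2
[0.50537 0.19543 0.11551] [ 0.37 -0.59 -1.22] [-0.134  0.109  0.017] [-180.      0.     46.91] 7.8 -63.2
[0.50539 0.19542 0.11451] [ 0.27 -0.31 -1.86] [-0.063  0.079 -0.005] [-180.      0.     46.91] 8.1 -63.2
```

```bash
python3 -m handwheel '[[0.005,0,0,0.001,0],[0.005,0,0,0.001,0],[0.005,0,0,0.001,0]]' >/dev/null;python3 f.py; python3 -m handwheel '[[0.005,0,0,0.0007,0],[0.005,0,0,0.0007,0],[0.005,0,0,0.0007,0]]'>/dev/null;python3 f.py
```

```text
[0.50544 0.19542 0.11354] [ 0.4  -0.2  -1.54] [-0.101  0.117 -0.01 ] [180.    -0.    46.91] 8.4 -63.1
[0.50542 0.19544 0.11284] [ 0.39 -0.08 -1.32] [-0.074  0.119 -0.001] [-180.     -0.     46.92] 8.7 -63.1
```

```bash
python3 -m handwheel '[[0.005,0,0,0.001,0],[0.005,0,0,0.001,0],[0.005,0,0,0.001,0]]' >/dev/null;python3 f.py; python3 -m handwheel '[[0.005,0,0,0.0007,0],[0.005,0,0,0.0007,0],[0.005,0,0,0.0007,0]]'>/dev/null;python3 f.py
python3 - <<'E'
from h import *
t=read_camera("top");s=read_camera("scene");crop(t,190,190,60,60,7,"tD.png");crop(s,400,240,65,60,7,"sD.png")
a=cv2.imread("pics/tD.png");b=cv2.imread("pics/sD.png");cv2.imwrite("pics/D.png",np.hstack([a,b])[:, :800]) if True else 0
E
```

```text
[0.5054  0.19543 0.11183] [-0.38  0.26 -1.96] [-0.103  0.109 -0.023] [-180.     -0.     46.92] 9.0 -63.1
[0.50544 0.19541 0.11113] [ 0.   -0.06 -1.  ] [-0.088  0.114  0.002] [180.    -0.    46.91] 9.3 -63.1
```

View pics/D.png

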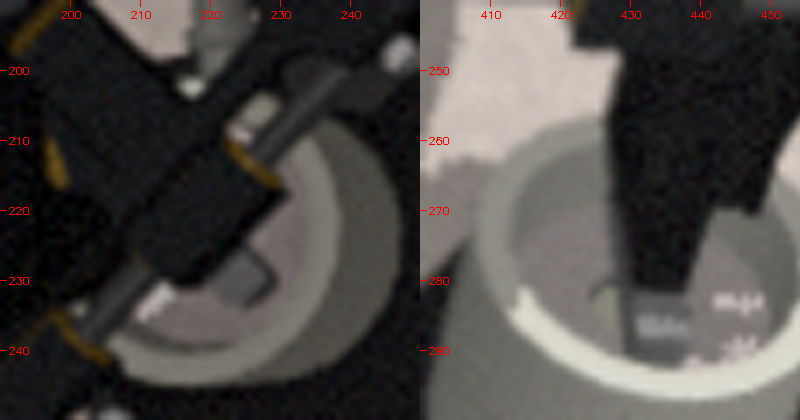

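```bash
python3 -m handwheel '[[0.005,0,0,0.001,0],[0.005,0,0,0.001,0],[0.005,0,0,0.001,0]]' >/dev/null;python3 f.py; python3 -m handwheel '[[0.005,0,0,0.0007,0],[0.005,0,0,0.0007,0],[0.005,0,0,0.0007,0]]'>/dev/null;python3 f.py
```

```text
[0.50543 0.1954  0.11012] [-0.17 -0.05 -1.68] [-0.118  0.109  0.008] [180.     0.    46.91] 9.7 -63.1
[0.50545 0.19546 0.10947] [-0.5   0.47 -0.68] [-0.058  0.092  0.027] [180.    -0.    46.91] 10.0 -63.0
```

```bash
python3 -m handwheel '[[0.005,0,0,0.001,0],[0.005,0,0,0.001,0],[0.005,0,0,0.001,0]]' >/dev/null;python3 f.py; python3 -m handwheel '[[0.005,0,0,0.001,0],[0.005,0,0,0.001,0],[0.005,0,0,0.001,0]]'>/dev/null;python3 f.py
```

```text
[0.5054  0.19543 0.10843] [ 0.57  0.49 -1.35] [-0.113  0.176  0.039] [-180.      0.     46.91] 10.3 -63.0
[0.50542 0.19544 0.10744] [ 0.01  0.7  -1.  ] [-0.066  0.081  0.014] [-180.     -0.     46.91] 10.6 -63.0
```

```bash
python3 -m handwheel '[[0.005,0,0.0001,0,0.05],[0.005,0,0.0002,0,0.1],[0.005,0,0.0003,0,0.15],[0.005,0,0.0003,0,0.15],[0.005,0,0.0003,0,0.15]]' 55 >/dev/null;python3 f.py; python3 -m handwheel '[[0.005,0,0.0001,0,0.05],[0.005,0,0.0002,0,0.1],[0.005,0,0.0003,0,0.15],[0.005,0,0.0003,0,0.15],[0.005,0,0.0003,0,0.15]]';python3 f.py
```

```text
[0.50532 0.19571 0.10747] [-0.37  1.03 -1.7 ] [0.234 0.424 0.16 ] [-179.96    0.     38.42] 11.1 -71.3
time_s: 11.6
tool_pos: [0.5054, 0.1955, 0.1074]
tool_rot: [-180.0, 0.0, 29.8]
force: [-1.1, 1.6, -1.6]
grip_width: 0.0115
[0.50543 0.19552 0.10743] [-1.07  1.62 -1.62] [0.437 0.608 0.122] [-1.7995e+02  1.0000e-02  2.9850e+01] 11.6 -79.7
```

```bash
python3 -m handwheel '[[0.005,0,0.0001,0,0.05],[0.005,0,0.0002,0,0.1],[0.005,0,0.0003,0,0.15],[0.005,0,0.0003,0,0.15],[0.005,0,0.0003,0,0.15]]' 55 >/dev/null;python3 f.py
python3 - <<'E'
from h import *
t=read_camera("top");s=read_camera("scene");crop(t,190,190,60,60,7,"tD.png");crop(s,400,240,65,60,7,"sD.png")
a=cv2.imread("pics/tD.png");b=cv2.imread("pics/sD.png");cv2.imwrite("pics/E.png",np.hstack([a,b])[:, :800]) if True else 0
E
```

```text
[0.50558 0.19532 0.10746] [-2.56  2.96 -0.89] [0.641 0.778 0.181] [-1.7995e+02  2.0000e-02  2.1260e+01] 12.1 -88.1
```

View pics/E.png

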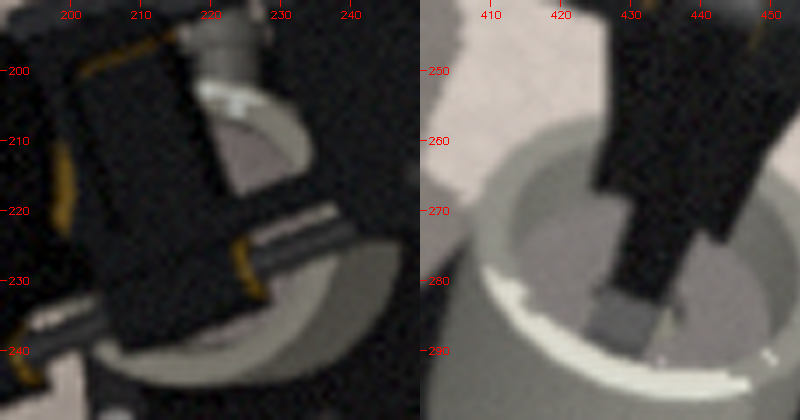

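```bash
python3 -m handwheel '[[0.005,0,-0.0003,0,0.04],[0.005,0,-0.0006,0,0.07],[0.005,0,-0.0008,0,0.1],[0.005,0,-0.0008,0,0.1],[0.005,0,-0.0008,0,0.1]]' >/dev/null;python3 f.py
```

```text
[0.5056  0.1953  0.10742] [-3.22  1.65 -0.71] [0.369 0.858 0.179] [1.7999e+02 2.0000e-02 1.5420e+01] 12.7 -93.8
```

```bash
python3 -m handwheel '[[0.005,0,0,0,0.03],[0.005,0,0,0,0.05],[0.005,0,0,0,0.05],[0.005,0,0,0,0.05]]' >/dev/null;python3 f.py
```

```text
[0.50565 0.19529 0.10745] [-2.4   1.62 -0.61] [0.218 0.923 0.253] [1.7999e+02 1.0000e-02 1.2530e+01] 13.1 -96.7
```

```bash
python3 -m handwheel '[[0.005,-0.0003,0,0,0.03],[0.005,-0.0005,0,0,0.05],[0.005,-0.0005,0,0,0.05],[0.005,-0.0005,0,0,0.05]]' >/dev/null;python3 f.py
```

```text
[0.50552 0.19527 0.10752] [-0.89  1.53 -1.74] [0.189 0.476 0.225] [ 1.7999e+02 -4.0000e-02  9.6700e+00] 13.5 -99.5
```

```bash
python3 -m handwheel '[[0.005,0,0,0,0.03],[0.005,0,0,0,0.05],[0.005,0,0,0,0.05],[0.005,0,0,0,0.05]]' >/dev/null;python3 f.py
```

```text
[0.50548 0.1952  0.10752] [-0.46  0.24 -1.74] [0.085 0.252 0.176] [ 1.7999e+02 -3.0000e-02  6.8000e+00] 13.9 -102.3
```

```bash
python3 -m handwheel '[[0.005,0,0,0,0.02],[0.005,0,0,0,0.04],[0.005,0,0,0,0.04],[0.005,0,0,0,0.04]]' >/dev/null;python3 f.py
```

```text
[0.50544 0.1952  0.10752] [ 0.51 -0.11 -2.15] [-0.056  0.126  0.185] [ 1.7999e+02 -3.0000e-02  4.5100e+00] 14.3 -104.6
```

```bash
python3 -m handwheel '[[0.005,0,0,0,0.02],[0.005,0,0,0,0.04],[0.005,0,0,0,0.04],[0.005,0,0,0,0.04]]' >/dev/null;python3 f.py
```

```text
[0.50539 0.19517 0.1075 ] [ 0.84  0.21 -1.74] [-0.197 -0.021  0.209] [ 1.7999e+02 -2.0000e-02  2.2100e+00] 14.7 -106.8
```

```bash
python3 -m handwheel '[[0.005,0,0,0,0.02],[0.005,0,0,0,0.03],[0.005,0,0,0,0.03],[0.005,0,0,0,0.03]]' >/dev/null;python3 f.py
```

```text
[0.50538 0.19518 0.10751] [ 0.89 -1.38 -1.51] [-0.325 -0.075  0.188] [ 1.7999e+02 -2.0000e-02  5.0000e-01] 15.1 -108.5
```

```bash
python3 -m handwheel '[[0.005,0,0,0,0.02],[0.005,0,0,0,0.03],[0.005,0,0,0,0.03],[0.005,0,0,0,0.03]]' >/dev/null;python3 f.py
```

```text
[0.50537 0.19516 0.1075 ] [ 0.87 -1.36 -2.06] [-0.537 -0.17   0.208] [ 1.7999e+02 -2.0000e-02 -1.2300e+00] 15.5 -110.2
```

```bash
python3 -m handwheel '[[0.005,0,0,0,0.02],[0.005,0,0,0,0.03],[0.005,0,0,0,0.03],[0.005,0,0,0,0.03]]' >/dev/null;python3 f.py
```

```text
[0.50534 0.19516 0.1075 ] [ 1.25 -2.   -2.01] [-0.631 -0.299  0.201] [ 1.7999e+02 -1.0000e-02 -2.9400e+00] 15.9 -111.9
```

```bash
python3 -m handwheel '[[0.005,0.0002,0.0003,0,0.02],[0.005,0.0003,0.0006,0,0.03],[0.005,0.0003,0.0006,0,0.03],[0.005,0.0003,0.0006,0,0.03]]' >/dev/null;python3 f.py
```

```text
[0.50537 0.19508 0.1075 ] [ 0.74 -2.24 -1.8 ] [-0.33  -0.104  0.125] [-1.7998e+02  1.0000e-02 -4.6400e+00] 16.3 -113.5
```

```bash
python3 -m handwheel '[[0.005,0,0,0,0.02],[0.005,0,0,0,0.03],[0.005,0,0,0,0.03],[0.005,0,0,0,0.03]]' >/dev/null;python3 f.py
```

```text
[0.50539 0.19501 0.10748] [ 0.81 -1.14 -1.58] [-0.195 -0.069  0.377] [-179.99    0.     -6.35] 16.7 -115.1
```

```bash
python3 -m handwheel '[[0.005,0,0,0,0],[0.005,0,0,0,0]]' >/dev/null;python3 f.py;  python3 -m handwheel '[[0.005,0,0,0,0.01],[0.005,0,0,0,0.015],[0.005,0,0,0,0.015]]' >/dev/null;python3 f.py
```

```text
[0.50542 0.19499 0.10749] [ 0.41 -0.81 -1.72] [-0.1   -0.038  0.405] [-179.98    0.     -6.36] 16.9 -115.2
[0.50543 0.19495 0.1075 ] [-0.33  0.02 -1.53] [-0.068  0.003  0.535] [-179.99    0.     -7.22] 17.2 -116.0
```

Torque climbed from 0.2 to 0.53 N m at a fixed angle, so the ring is on its stop. I'm relieving the twist and lifting straight out.

```bash
python3 -m handwheel '[[0.005,0,0,0,-0.03],[0.005,0,0,0,-0.065],[0.005,0,0,0,-0.065]]' >/dev/null;python3 f.py;  python3 -m handwheel '[[0.005,0,0,-0.003,0],[0.005,0,0,-0.008,0],[0.005,0,0,-0.015,0],[0.005,0,0,-0.025,0],[0.005,0,0,-0.045,0],[0.005,0,0,-0.065,0],[0.005,0,0,-0.068,0],[0.005,0,0,-0.068,0],[0.005,0,0,-0.068,0]]' >/dev/null;python3 f.py
rm -f F.npy pics/F_raw.png; python3 ov.py 1 -.5 -.002 .0475 F
python3 - <<'E'
from h import *
s=cv2.imread("pics/F_raw.png");crop(s,370,190,110,110,5,"sF.png")
E
```

```text
[0.50537 0.19495 0.10749] [ 0.19  0.05 -2.12] [0.061 0.129 0.05 ] [-1.7996e+02  2.0000e-02 -3.5100e+00] 17.5 -112.3
[0.50492 0.19457 0.17472] [-0.57  0.29 -2.01] [-0.029  0.183 -0.026] [ 1.7997e+02  6.0000e-02 -3.5100e+00] 18.4 -114.1
[0.50491799 0.19456576 0.17472205] [-0.5746812   0.2852307  -2.01473212]
```

View pics/sF.png

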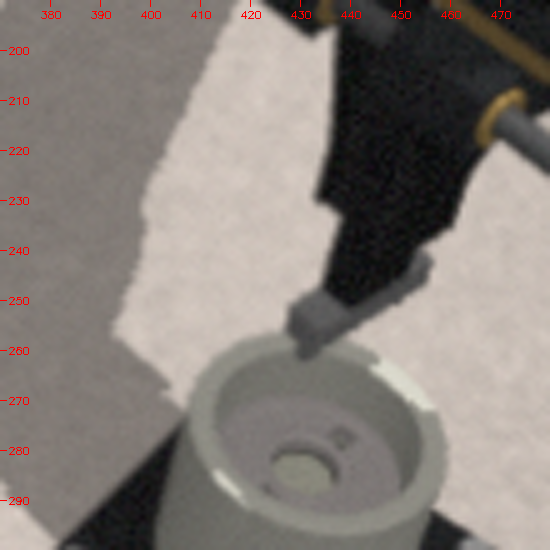

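View pics/F_ov.png

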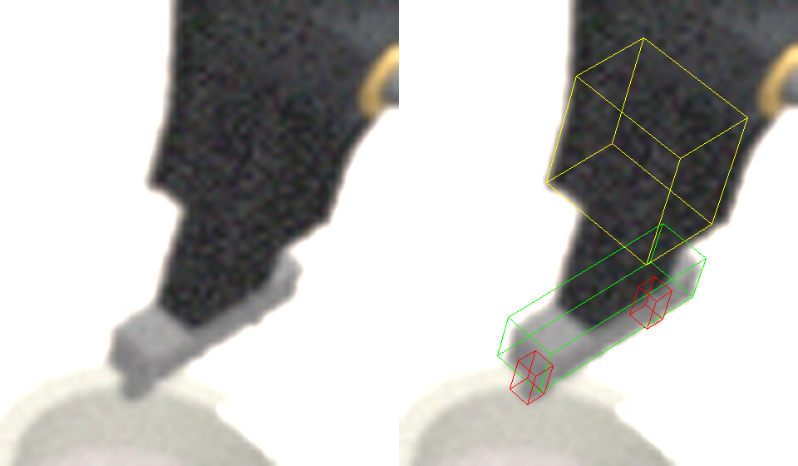

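```bash
python3 -m handwheel '[[0.005,0.001,0.03,0,-0.03],[0.005,0.002,0.07,0,-0.07],[0.005,0.003,0.11,0,-0.11],[0.005,0.004,0.15,0,-0.15],[0.005,0.005,0.19,0,-0.19],[0.005,0.006,0.23,0,-0.23],[0.005,0.007,0.27,0,-0.26],[0.005,0.0073,0.295,0,-0.29],[0.005,0.0073,0.3048,0,-0.29],[0.005,0.0073,0.3048,0,-0.29],[0.005,0.0073,0.3048,0,-0.29],[0.005,0.0073,0.3048,0,-0.29],[0.005,0.0073,0.3048,0,-0.29]]' >/dev/null; python3 f.py
rm -f G.npy pics/G_raw.png; python3 ov.py 1 -.5 -.002 .0475 G
python3 - <<'E'
from h import *
s=cv2.imread("pics/G_raw.png");crop(s,250,80,110,130,4,"sG.png")
a=cv2.imread("pics/scene3.png");crop(a,250,80,110,130,4,"sA.png")
a=cv2.imread("pics/A_raw.png");crop(a,275,80,60,75,6,"x.png");crop(s,275,80,60,75,6,"y.png")
cv2.imwrite("pics/AG.png",np.hstack([cv2.imread("pics/x.png"),cv2.imread("pics/y.png")]))
t=read_camera("top");crop(t,340,190,90,80,7,"tG.png")
E
```

```text
[ 0.49438 -0.10829  0.17531] [ 0.06 -0.33 -1.39] [-0.04   0.158 -0.009] [-1.7998e+02  1.0000e-02  1.3260e+01] 19.75 -65.6
[ 0.49437536 -0.1082858   0.17531225] [ 0.05600615 -0.33414113 -1.39171921]
```

View pics/AG.png

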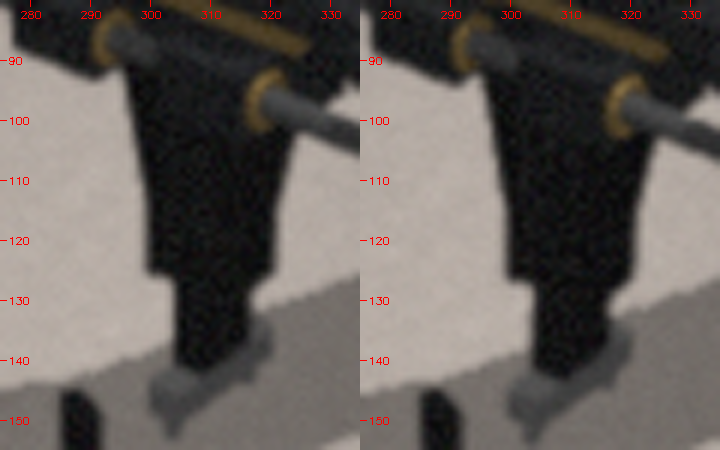

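View pics/sG.png

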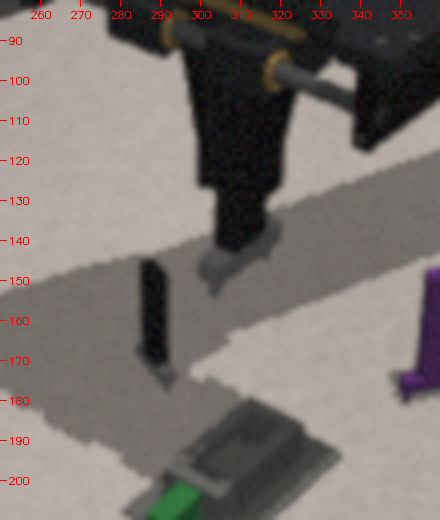

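Pictures before and after the job match: the spanner has the same pose in the fingers, pin tip at (304,153). Next I'll settle, align over the pocket and lower.

```bash
python3 f.py; python3 -c "
from h import *
go([((.4936,-.1101,.0585),13.1)])"
```

```text
[ 0.49431 -0.10888  0.17543] [-0.06 -0.73 -1.84] [-0.068  0.201 -0.015] [-179.99   -0.     13.21] 19.85 -65.5
[-0.001   0.001   0.1169] twist 0.0019
```

```bash
python3 -m handwheel '[[0.005,-0.0005,0,0.04,0],[0.005,-0.0005,0,0.07,0],[0.005,-0.0005,0,0.07,0],[0.005,-0.0005,0,0.07,0],[0.005,-0.0005,0,0.07,0]]' >/dev/null; python3 f.py;python3 -c "
from h import *
go([((.4936,-.1101,.0585),13.1)])"
```

```text
[ 0.49514 -0.11017  0.10724] [ 0.63 -0.18 -1.7 ] [-0.083  0.154 -0.013] [ 1.7996e+02 -1.7000e-01  1.3120e+01] 20.35 -62.0
[-0.0016 -0.0005  0.0487] twist 0.0003
```

Tips are at about 0.060. I'll settle, then lower in small steps.

```bash
python3 -m handwheel '[[0.005,-0.0003,0,0.015,0],[0.005,-0.0006,0,0.024,0],[0.005,-0.0006,0,0.024,0],[0.005,-0.0006,0,0.024,0],[0.005,-0.0006,0,0.024,0]]' >/dev/null; python3 f.py;python3 -c "
from h import *
go([((.4936,-.1101,.0585),13.1)])"
```

```text
[ 0.49371 -0.11024  0.08224] [ 1.26 -0.35 -0.48] [-0.082  0.099  0.022] [ 1.7999e+02 -8.0000e-02  1.3110e+01] 20.85 -60.5
[-0.0001 -0.0002  0.0237] twist 0.0002
```

```bash
python3 -m handwheel '[[0.005,0,0,0.003,0],[0.005,0,0,0.006,0],[0.005,0,0,0.009,0],[0.005,0,0,0.012,0],[0.005,0,0,0.012,0]]' >/dev/null; python3 f.py;python3 -m handwheel '[[0.005,0,0,0.003,0],[0.005,0,0,0.006,0],[0.005,0,0,0.008,0],[0.005,0,0,0.009,0],[0.005,0,0,0.009,0]]' >/dev/null; python3 f.py
```

```text
[ 0.49261 -0.11015  0.06888] [-1.01  0.58 -1.72] [-0.11   0.172  0.043] [-1.7999e+02  6.0000e-02  1.3110e+01] 21.35 -59.7
[ 0.49296 -0.11016  0.06028] [-0.41 -0.74 -2.07] [-0.122  0.176  0.065] [-1.800e+02  1.000e-02  1.311e+01] 21.85 -59.0
```

```bash
python3 -m handwheel '[[0.005,0.0005,0,0.0015,0],[0.005,0.0005,0,0.003,0],[0.005,0.0005,0,0.003,0],[0.005,0.0005,0,0.003,0]]' >/dev/null; python3 f.py;python3 -m handwheel '[[0.005,0,0,0.0005,0],[0.005,0,0,0.0005,0],[0.005,0,0,0.0005,0]]' >/dev/null; python3 f.py
```

```text
[ 0.49354 -0.11004  0.05743] [-0.24  0.5  -1.52] [-0.05   0.141 -0.021] [-180.      0.     13.11] 22.25 -58.8
[ 0.49357 -0.11005  0.05699] [ 0.08 -0.61 -1.52] [-0.095  0.123  0.031] [-1.800e+02 -1.000e-02  1.311e+01] 22.55 -58.8
```

```bash
python3 -m handwheel '[[0.005,0,0,0.0005,0],[0.005,0,0,0.0005,0],[0.005,0,0,0.0005,0]]' >/dev/null; python3 f.py; python3 -m handwheel '[[0.015,0,0,0,0],[0.02,0,0,0,0],[0.03,0,0,0,0],[0.04,0,0,0,0],[0.05,0,0,0,0],[0.05,0,0,0,0],[0.05,0,0,0,0]]' 8; python3 f.py
```

```text
[ 0.49366 -0.11005  0.05654] [ 1.24  0.71 -1.34] [-0.084  0.167 -0.045] [-1.800e+02 -1.000e-02  1.311e+01] 22.85 -58.7
time_s: 23.55
tool_pos: [0.4936, -0.11, 0.0564]
tool_rot: [-180.0, -0.0, 13.1]
force: [-0.3, -0.4, -0.3]
grip_width: 0.0475
[ 0.49355 -0.11003  0.05645] [-0.27 -0.42 -0.33] [-0.048  0.146 -0.008] [-180.     -0.     13.11] 23.55 -58.7
```

Released. I'm raising straight up, then moving aside for a clear view.

```bash
python3 -m handwheel '[[0.06,0,0,-0.01,0],[0.06,0,0,-0.04,0],[0.06,0,0,-0.08,0],[0.06,0,0,-0.12,0],[0.06,0,0,-0.16,0],[0.06,0,0,-0.17,0],[0.06,0,0,-0.17,0],[0.06,0,0,-0.17,0]]'
python3 -m handwheel '[[0.06,0.01,-0.05,0,0],[0.06,0.02,-0.1,0,0],[0.06,0.03,-0.15,0,0],[0.06,0.04,-0.2,0,0],[0.06,0.04,-0.25,0,0],[0.06,0.04,-0.3,0,0],[0.06,0.03,-0.35,0,0],[0.06,0.02,-0.4,0,0],[0.06,0.0,-0.45,0,0],[0.06,-0.02,-0.5,0,0],[0.06,-0.05,-0.55,0,0],[0.06,-0.08,-0.6,0,0],[0.06,-0.08,-0.6,0,0],[0.06,-0.08,-0.6,0,0],[0.06,-0.08,-0.6,0,0]]'
python3 - <<'E'
from h import *
t=read_camera("top");s=read_camera("scene");cv2.imwrite("pics/topZ.png",t);cv2.imwrite("pics/sceneZ.png",s)
crop(t,355,195,60,70,6,"a.png");crop(t,190,180,70,70,6,"b.png")
cv2.imwrite("pics/Z.png",np.hstack([cv2.imread("pics/a.png")[:420],cv2.imread("pics/b.png")]))
t0=cv2.imread("pics/top0.png")
E
```

```text
time_s: 24.35
tool_pos: [0.4929, -0.1099, 0.2256]
tool_rot: [-180.0, 0.1, 13.1]
force: [0.1, 0.3, -0.9]
grip_width: 0.0602
time_s: 25.85
tool_pos: [0.2788, 0.4553, 0.2242]
tool_rot: [179.8, 0.1, 13.2]
force: [0.4, -0.5, 0.7]
grip_width: 0.0598
```

View pics/Z.png

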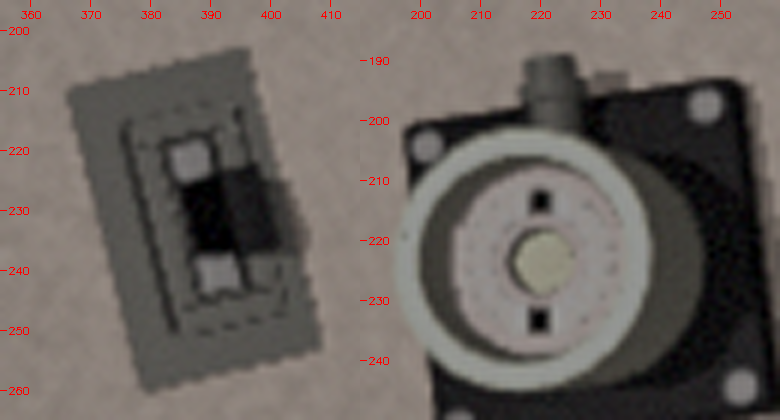

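View pics/sceneZ.png

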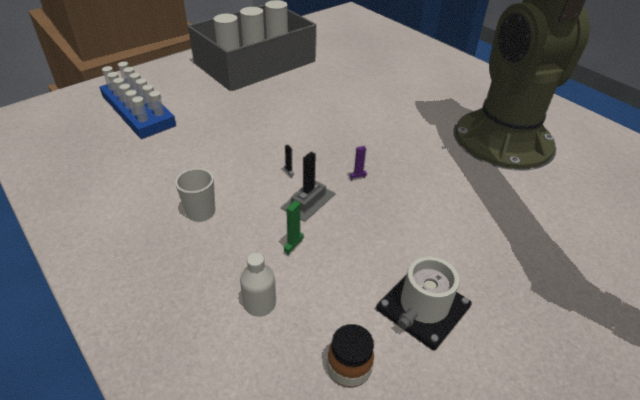

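The ring's holes now lie at top px (220,213) and (220,233), a turn of about 0.81 rad. The spanner sits upright in the pocket as at the start (handle top around (398,230)), and the bottle, jar and beaker are at their starting pixels.

```bash
python3 -c "
from cell import *
sign_off();print(get_obs()['time_s'])"
```

```text
the job is handed in; nothing more can be done
the job is handed in; nothing more can be done
```

The ring is home as far as I can tell, the spanner is back in its stand, and the job is handed in at about 26 s. No verdict is reported.

- **Insertion:** I took the large black spanner from its stand. The pins went into the ring's holes without any pressing force above the roughly ±0.7 N sensor noise, so no search sweep was needed.
- **Turning:** I turned clockwise against a steady 0.2 N m or so. At a tool turn of about 0.93 rad the torque climbed to 0.535 N m, which I took as the stop and then eased off. The camera shows the hole line turned by about 0.81 rad. The 0.13 rad difference fits the pins' play in the holes plus grip springiness.
- **Last checks:** The spanner stands upright in the pocket as it did at the start, with the gripper clear. The bottle, jar and beaker look unmoved in the scene picture, checked by eye.
- **What disagreed:** The two cameras differed by about 5 mm in y. I settled it by using the gripper and spanner as references in both views.
- **What I could not check:** No ring or gasket reading was available, so "home" rests on the torque rise and the pictures.

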